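# Check-weigh the rail modules for dispatch

## Robot

A 6-joint arm with a two-finger parallel gripper is mounted at the origin on the work surface. World frame = base frame: x ahead of the robot, y to its left, z up, the work surface at z = 0. Lengths are in mm, angles in rad, forces in N, time in s.
With the tool pointing down it reaches from about 300 to 775 mm from the base axis. Payload 14.6 kg.
Tool frame: the origin (TCP) lies at the very end of the fingers, on their centre line; the grasp point (between the pads) lies 19 mm behind it; z points along the fingers, y is the line along which they close (so a half turn about z gives the same grasp; the last joint's range is limited). The gripper opens to 94 mm and grips with 3 to 60 N. Pads are 16 mm wide; open, the fingers measure 119 mm over their backs; the gripper's body (75 mm by 177 mm) begins 78 mm behind the grasp point.
Start: joints at [1.109, 0.3, 1.521, -0, 1.321, -0.067], TCP at [211.539, 507.681, 205.446] pointing down, gripper open.
Joint ranges: [-3.03, 3.03], [-0.79, 2.21], [0.23, 2.52], [-1.04, 4.18], [0, 3.07], [-2.55, 2.55]. Speed limits (rad/s): [2.22, 2.22, 2.57, 3.14, 3.14, 3.14].

## Interface

Orientations are given as [roll, pitch, yaw] about the fixed x, y, z axes, in that order (R = Rz(yaw) Ry(pitch) Rx(roll)).
In Python, from cell import manip gives the robot as it stands.
- The arm moves only by the tool servo_tool, never from a script. Its argument "rows" is a list of rows, each a list of 7 numbers: the turn, a rotation vector about the world's x, y, z in degrees, then the shift along the world's x, y, z in mm, then the closure, from 0 (fully open) to 1 (shut). In form: [[rx, ry, rz, dx, dy, dz, fingers], ...]. A call has 1 to 20 rows; each row shifts and turns the commanded pose from where the row before left it; what a row does not reach is not made up. A row lasts 1/8 s, in which the tool goes at most 62.5 mm and 10.7 degrees, less where a joint would pass 70% of its speed; a pose out of reach is approached as far as the arm can. A call with a gripper value outside its range is refused whole. The fingers move at their own pace and stop on an object; "grip_force" is the grip in N (left out, the last holds). Time passes only in rows, so rows that do not move let the fingers close. It gives the time, the measured TCP pose, the force, the opening and the grip force at its end, in the units of the state.
- manip.read_state(): the state, without advancing time (a new reading comes with each control period).
- manip.camera(name): name is "side" or "top"; returns the picture (400x640x3 uint8, red, green, blue); there is no depth.
- manip.camera_info(name): a dict with "fx", "fy", "cx", "cy" (pixels), "position" and "rotation" of the camera in the world. Camera axes: x right, y down, z forward; pixel columns grow to the right and rows downward; lengths in mm; the calibration is good to about 2 mm. A picture is of the moment at which its call begins. camera_info takes no time and is no camera call.
- manip.sign_off(): hands the job in; it is judged then, once.
The state is a dict: "clock": time; "joints": joint angles; "qd": joint speeds; "effort": joint torques, N m; "eef_pos": TCP position; "eef_rot": TCP orientation; "wrist_force": force on the tool from outside, world axes, zero at the start; "moment": the same for the moment, N m; "finger_gap": finger opening in mm; "finger_force": force on a finger pad.
Only numpy, scipy, OpenCV 4.12 (cv2) and the standard library are available. Lean on these libraries where they do the work, as an engineer would, in place of code of your own. Each camera call takes 0.05 s, during which the arm holds its last target. There are 200 camera calls.

## Task

Check the balance: set the brass check weight upright in the centre of the pan, let go until it rests, then put it back in the middle of its rubber pad. Next set the empty tray centred on the pan and let go, unclip every module from the rail, stand each one upright in the tray, and with all of them in, the tray centred and nothing touching it, let the balance settle for a second; then carry the loaded tray to the taped rectangle and set it squarely in the middle. Load the pan gently, never pressing it down to its stop, and leave everything else on the table where it is.

Things in the scene. Friction and masses are not known exactly. Their poses are not given: they have to be found in the camera images.
- rail: fixed mounting rail on a steel plate 270 x 120 x 6 mm on the table. Origin: centre of the plate's underside; the aluminium rail (35 mm wide) runs along its x. Module places at x = -87, -29, 29, 87 mm, y = 0; a clipped module's origin is 6 mm above the rail's origin. Beside each place on the +y side is a black sprung catch, 32 to 58 mm off the rail's axis, 26 mm high
- module1: grey clip-on module, all four alike, some absent (None). Origin: centre of underside, z up. 34 mm along its x (along the rail), 60 mm along its y, 60 mm high; above 28 mm only a centred nose 34 x 34 mm, to grip. 0.09 to 0.13 kg. A bead on its +y foot sits under the catch: a straight upward pull of 9 to 15 N snaps it free in the first 15 mm; lift 30 mm to clear. Starts at rail x = -87 mm
- module2: grey clip-on module, all four alike, some absent (None). Origin: centre of underside, z up. 34 mm along its x (along the rail), 60 mm along its y, 60 mm high; above 28 mm only a centred nose 34 x 34 mm, to grip. 0.09 to 0.13 kg. A bead on its +y foot sits under the catch: a straight upward pull of 9 to 15 N snaps it free in the first 15 mm; lift 30 mm to clear. Starts at rail x = -29 mm
- module3: grey clip-on module, all four alike, some absent (None). Origin: centre of underside, z up. 34 mm along its x (along the rail), 60 mm along its y, 60 mm high; above 28 mm only a centred nose 34 x 34 mm, to grip. 0.09 to 0.13 kg. A bead on its +y foot sits under the catch: a straight upward pull of 9 to 15 N snaps it free in the first 15 mm; lift 30 mm to clear. Starts at rail x = 29 mm
- module4: grey clip-on module, all four alike, some absent (None). Origin: centre of underside, z up. 34 mm along its x (along the rail), 60 mm along its y, 60 mm high; above 28 mm only a centred nose 34 x 34 mm, to grip. 0.09 to 0.13 kg. A bead on its +y foot sits under the catch: a straight upward pull of 9 to 15 N snaps it free in the first 15 mm; lift 30 mm to clear. Starts at rail x = 87 mm
- tote: grey open carrying tray, 174 mm along its x, 126 mm along its y, walls 5 mm thick, 35 mm high, floor 4 mm thick (inside 164 x 116 mm). Origin: centre of underside. A divider 4 mm thick, 30 mm high, runs along its x at y = 0. 0.19 to 0.26 kg. Four modules fit, each with its 60 mm length along the tray's x, centred at x = +-40, y = +-33 mm, and so leave the handle free to grip
- tote_handle (a point): middle of the tray's handle, a round black bar along the tray's x, 14 mm thick, its axis 64 mm above the tray's underside, over the tray's centre; 50 mm of it is free between two posts
- balance: fixed white bench balance, base 200 x 160 mm, 40 mm high, display at its -x end. Origin: on the table below the pan's centre
- pan_center (a point): centre of the top face of the balance's square steel pan (130 x 130 mm, edges along the balance's x and y, marked with a ring and a cross), 66 mm above the table when empty. The pan sinks when loaded
- pan (a joint): how far the pan has sunk, in m: 0 empty, about 1 mm per newton of load, stop at 20 mm
- weight: brass 0.5 kg check weight. Origin: centre of its underside. Body 50 mm diameter, 32 mm high; on top a knob 24 mm diameter from 39 to 58 mm height, to grip
- pad: fixed black rubber disc, 72 mm diameter, 3 mm thick, the check weight's resting place; origin under its centre
- pad_top (a point): centre of the pad's top face
- outline: dispatch place: white tape rectangle on the table, 206 x 158 mm outside, 186 x 138 mm inside, long side along its x; origin at its centre, on the table
- mug: white mug, 80 mm wide, 92 mm tall; not part of the job, leave it alone
- driver: screwdriver lying flat; not part of the job, leave it alone
- battery: orange block battery, 48 x 26 x 17 mm, lying; not part of the job, leave it alone
- tape: black roll of tape, 76 mm wide, 20 mm high; not part of the job, leave it alone
- carton: small cardboard box, 90 x 70 x 50 mm; not part of the job, leave it alone
- adapter: white mains adapter, 75 x 45 x 30 mm; not part of the job, leave it alone
- endcap: short grey plastic cylinder, 32 mm wide, 35 mm tall; not part of the job, leave it alone
Things that resemble listed ones, but are neither listed nor needed, are in the scene too. What is meant by the weight is not pink, and is the smaller of those in its own colour.

How it is judged:
By the outcome, as a careful person would: the job done as asked, in the order asked, and still so for the second after the job is handed in, with the robot touching nothing.
Of module1, module2, module3, module4 only 2 to 3 are there at a start; the rules pass over those that are not, and their reading is None.
At some moment in a run one of weight, tote may be knocked a few centimetres aside while the robot is not near it.
It also fails if it takes over 210 s, if anything falls off the work surface, if the arm or the gripper's body presses on something with over 40 N, if the wrist force passes 120 N, or if a joint passes its speed limit or range.

## Working session

There is one attempt and no reset: what is moved stays moved. The work goes in short steps, Python scripts to look and compute and a tool call to move; the robot and the scene stay as the last step left them, time stands still between calls to the robot, and variables do not carry over. Pictures are saved under pics/ and viewed, at most 14 in all, crops included, and the job is handed in when it is done.

Besides the shell and the picture viewer there is one more tool, called after ">>>" as name(argument=value, ...), one argument or row to a line, values as JSON. servo_tool: Moves the arm, as the interface text tells. Its arguments: {"type":"object","properties":{"rows":{"type":"array","items":{"type":"array","items":{"type":"number"}}},"grip_force":{"type":"number"}},"required":["rows"]}

```bash
mkdir -p pics; ls
cat > h.py <<'E'
import numpy as np, cv2
from cell import manip
def snap(n,f=None):
    im=manip.camera(n); 
    if f: cv2.imwrite('pics/'+f,im[:,:,::-1])
    return im
def ray(n,u,v):
    i=manip.camera_info(n);R=np.array(i['rotation']).reshape(3,3)
    return np.array(i['position']),R@np.array([(u-i['cx'])/i['fx'],(v-i['cy'])/i['fy'],1])
def onz(n,u,v,z):
    p,d=ray(n,u,v);return p+d*(z-p[2])/d[2]
def tri(u1,v1,u2,v2):
    p,d=ray('top',u1,v1);q,e=ray('side',u2,v2)
    s=np.linalg.lstsq(np.c_[d,-e],q-p,rcond=None)[0]
    a,b=p+s[0]*d,q+s[1]*e
    return (a+b)/2,np.linalg.norm(a-b)
def proj(n,P):
    i=manip.camera_info(n);R=np.array(i['rotation']).reshape(3,3)
    c=R.T@(np.array(P,float)-i['position']);return [c[0]/c[2]*i['fx']+i['cx'],c[1]/c[2]*i['fy']+i['cy']]
E
python3 - <<'E'
from h import *
for n in('top','side'):snap(n,n+'0.png');print(manip.camera_info(n))
print(manip.read_state())
E
```

```text
pics
{'fx': 430.5518302099409, 'fy': 430.5518302099409, 'cx': 323.8508264313437, 'cy': 193.106124983585, 'position': array([ 446.50650276,   80.16419173, 1280.25095964]), 'rotation': array([-3.05698628,  0.00423262, -1.57183318])}
{'fx': 394.8651959377147, 'fy': 394.8651959377147, 'cx': 323.3138137907318, 'cy': 199.28490442764328, 'position': array([ 513.08022013, -838.88717147,  644.39616591]), 'rotation': array([-2.13700343e+00, -3.52037122e-04, -2.36982721e-02])}
{'clock': 0.1, 'joints': array([ 1.10940124e+00,  3.00396605e-01,  1.52152326e+00, -1.06127362e-05,
        1.32069022e+00, -6.66320189e-02]), 'qd': array([-0.00042618, -0.00074321, -0.00078418,  0.00021502,  0.00267738,
        0.00057753]), 'effort': array([-5.88285457e-04, -5.32648408e+01, -3.53275466e+01,  7.08730705e-02,
        2.35499628e-02, -9.11484358e-05]), 'eef_pos': array([211.44082117, 507.47820088, 204.95164875]), 'eef_rot': array([-3.14057679e+00, -5.74864550e-05,  2.74683218e+00]), 'wrist_force': array([0.14561194, 0.085767  , 0.04367984]), 'moment': array([-0.01359208,  0.04580261, -0.00707089]), 'finger_force': 0.0, 'finger_gap': 94.11360206784609}
```

```bash
sed -i "s/np.array(i\['rotation'\]).reshape(3,3)/Rot.from_euler('xyz',i['rotation']).as_matrix()/" h.py; sed -i '1i from scipy.spatial.transform import Rotation as Rot' h.py
python3 - <<'E'
from h import *
print(onz('top',320,200,0),onz('side',320,200,0))
E
```

```text
[534.48623162  96.96847024   0.        ] [527.18414478 170.80353583   0.        ]
```

View pics/top0.png

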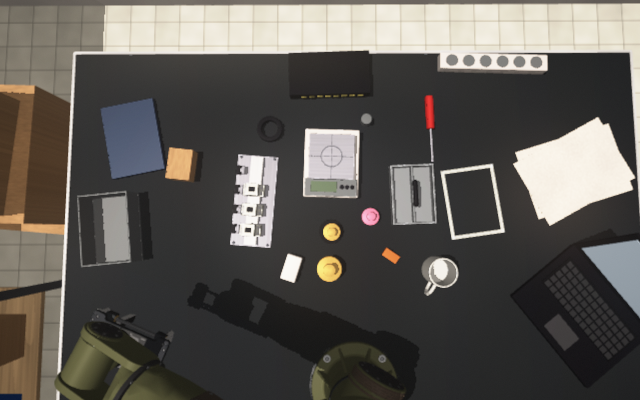

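View pics/side0.png

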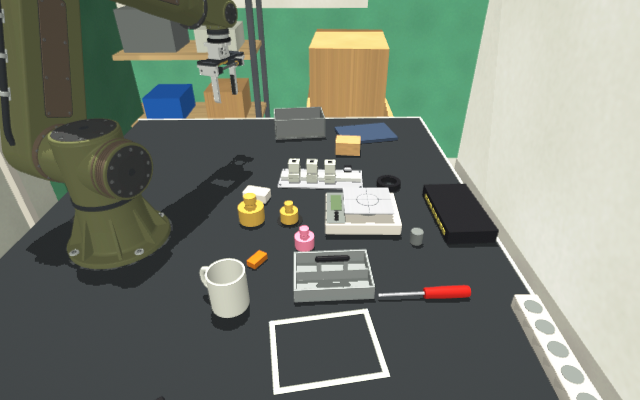

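Run:
```python
from h import *
im=cv2.imread('pics/top0.png')
cv2.imwrite('pics/topc.png',cv2.resize(im[120:285,225:509],None,fx=2.8,fy=2.8,interpolation=cv2.INTER_CUBIC))
s=cv2.imread('pics/side0.png')
cv2.imwrite('pics/sidec.png',cv2.resize(s[145:310,235:415],None,fx=3.6,fy=3.6,interpolation=cv2.INTER_CUBIC))
hs=cv2.cvtColor(im,cv2.COLOR_BGR2HSV)
def cont(m,a=60):
    for c in cv2.findContours(m,cv2.RETR_EXTERNAL,cv2.CHAIN_APPROX_NONE)[0]:
        if cv2.contourArea(c)>a: yield c
m=cv2.inRange(hs,(18,120,90),(32,255,255)); m[:210]=0
for c in cont(m): print('brass',cv2.minEnclosingCircle(c),cv2.boundingRect(c))
hs2=cv2.cvtColor(s,cv2.COLOR_BGR2HSV)
m=cv2.inRange(hs2,(18,120,60),(32,255,255)); m[:190]=0
for c in cont(m): print('sbrass',cv2.boundingRect(c))
def rect(mask,lab,z,box):
    mm=np.zeros_like(mask);x0,y0,x1,y1=box;mm[y0:y1,x0:x1]=mask[y0:y1,x0:x1]
    c=max(cont(mm,30),key=cv2.contourArea)
    P=np.array([onz('top',u,v,z)[:2] for u,v in c[:,0]],np.float32)
    print(lab,cv2.minAreaRect(P),cv2.boundingRect(c))
g=cv2.cvtColor(im,cv2.COLOR_BGR2GRAY)
rect(cv2.inRange(g,150,255),'outline',0,(438,160,508,242))
rect(cv2.inRange(g,150,255),'balance',40,(298,122,365,205))
rect(cv2.inRange(g,80,255),'tray',35,(386,160,438,228))
rect(cv2.inRange(g,90,255),'rail',6,(226,148,282,250))
```

```text
brass ((328.8287658691406, 268.5411071777344), 12.856256484985352) (317, 256, 25, 26)
brass ((331.2131042480469, 231.47540283203125), 8.918279647827148) (323, 223, 18, 18)
sbrass (248, 251, 18, 13)
sbrass (280, 200, 18, 25)
sbrass (425, 194, 20, 41)
sbrass (237, 193, 28, 34)
outline ((530.8265991210938, -355.3882141113281), (207.37083435058594, 159.11634826660156), 8.065919876098633) (441, 164, 64, 76)
balance ((640.9569091796875, 64.7777099609375), (159.8662567138672, 199.99192810058594), 88.1812973022461) (303, 128, 57, 70)
tray ((550.7020263671875, -172.7987823486328), (176.1410369873047, 129.785888671875), 2.3178136348724365) (389, 163, 48, 62)
rail ((533.8713989257812, 293.0353088378906), (122.60887145996094, 272.4270324707031), 85.66866302490234) (230, 154, 49, 94)
```

View pics/topc.png

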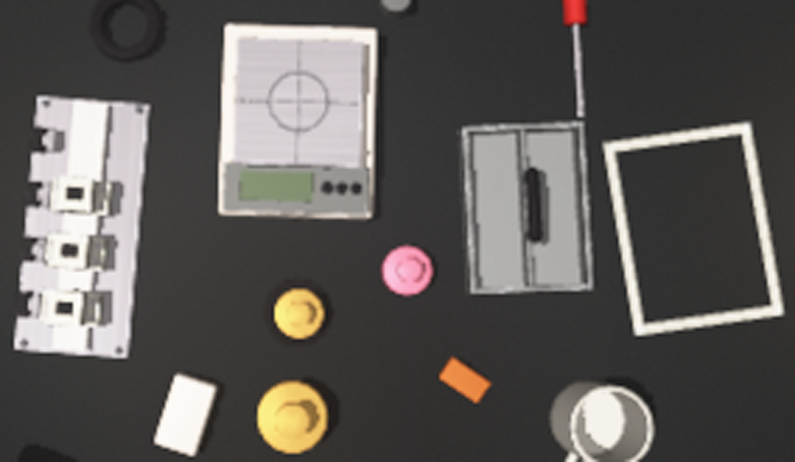

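View pics/sidec.png

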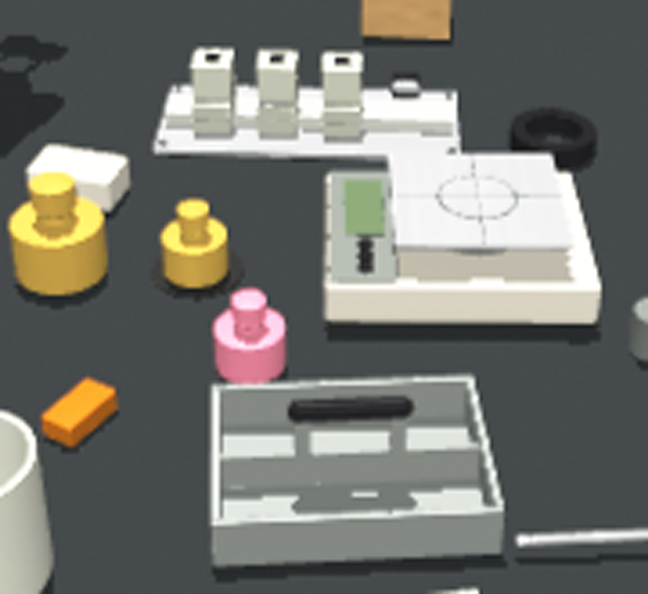

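Top view (crop→full pixels): three round weights: small brass (331,231), large brass (329,268), pink (370,216). The wanted one is the smaller brass: it is about 50 mm wide and stands on a black disc. The tray with handle is at (413,194); the handle-less box at (105,228) is a decoy. Modules stand at the three lower rail places; the top place (x=+87) is empty.

```bash
cat > m.py <<'E'
from h import *
def weight(im,z=35,lo=(18,110,80),box=(270,120,430,250)):
    hs=cv2.cvtColor(im,cv2.COLOR_RGB2HSV); m=cv2.inRange(hs,lo,(32,255,255))
    o=np.zeros_like(m);x0,y0,x1,y1=box;o[y0:y1,x0:x1]=m[y0:y1,x0:x1]
    c=max(cv2.findContours(o,0,cv2.CHAIN_APPROX_NONE)[0],key=cv2.contourArea)
    (u,v),r=cv2.minEnclosingCircle(c);return onz('top',u,v,z),r,(u,v)
E
python3 - <<'E'
from m import *
im=cv2.imread('pics/top0.png')[:,:,::-1].copy(); s=cv2.imread('pics/side0.png')
w=weight(im);print('weight',w, 'side proj of knob top',proj('side',[*w[0][:2],61]),'base',proj('side',[*w[0][:2],3]))
print('large',onz('top',329,268.5,40)[:2],'pink',onz('top',370,216,35)[:2])
g=cv2.cvtColor(im,cv2.COLOR_RGB2GRAY)
print('pan',onz('top',331.8,156.1,66), proj('side',onz('top',331.8,156.1,66)))
for n,b in (('bar',(404,170,426,216)),):
    x0,y0,x1,y1=b; m=(g[y0:y1,x0:x1]<45).astype(np.uint8)
    c=max(cv2.findContours(m,0,cv2.CHAIN_APPROX_NONE,offset=(x0,y0))[0],key=cv2.contourArea)
    r=cv2.minAreaRect(np.array([onz('top',*p[0],64)[:2] for p in c],np.float32));print(n,r,cv2.boundingRect(c))
for cx,cy in((75,192),(70,250),(65,307)):
    u,v=225+cx/2.8,120+cy/2.8; p=onz('top',u,v,66);
    b=g[int(v)-5:int(v)+6,int(u)-5:int(u)+6]; m=(b<100).astype(np.uint8); 
    M=cv2.moments(m,True); p2=onz('top',int(u)-5+M['m10']/M['m00'],int(v)-5+M['m01']/M['m00'],66)
    print('nose',p[:2],p2[:2],M['m00'],proj('side',p2))
a=np.deg2rad(-4.33);
for x in(-87,-29,29): print('rail pred',533.9+x*np.cos(a),293+x*np.sin(a))
# dark-hole centres in side view
sg=cv2.cvtColor(s,cv2.COLOR_BGR2GRAY)
print([onz('side',235+x/3.6,145+y/3.6,66)[:2] for x,y in((213,58),(277,58),(343,60))], 'cross side',onz('side',235+477/3.6,145+197/3.6,66))
print('bar side',onz('side',235+350/3.6,145+409/3.6,64))
E
```

```text
weight (array([440.91658612,  64.30647413,  35.        ]), 8.929073333740234, (331.1875, 231.5625)) side proj of knob top [np.float64(288.83016569774657), np.float64(202.54867854699575)] base [np.float64(289.79413555658493), np.float64(219.9540240752965)]
large [336.14428537  70.86047033] pink [485.57361412 -47.8990371 ]
pan [655.34073032  62.42442819  66.        ] [np.float64(367.69260292708157), np.float64(200.38864701597188)]
bar ((551.0906982421875, -173.78677368164062), (71.28135681152344, 10.471670150756836), 1.7852026224136353) (413, 180, 5, 26)
nose [562.67870597 289.48382376] [562.88532873 291.71557997] 20.0 [np.float64(330.42877601338824), np.float64(162.20113895103054)]
nose [503.93707603 293.75865411] [505.49017894 295.86172724] 19.0 [np.float64(312.5097986814871), np.float64(161.79885953869046)]
nose [446.67035927 298.01280479] [447.07131064 298.62142758] 20.0 [np.float64(294.3216428917652), np.float64(161.5978921998065)]
rail pred 447.148320788313 299.56857320523716
rail pred 504.9827735961043 295.1895244017457
rail pred 562.8172264038956 290.8104755982543
[array([446.440895  , 302.07530062]), array([503.67303142, 300.75844592]), array([562.54650431, 295.47951893])] cross side [655.21543979  65.80004702  66.        ]
bar side [ 548.85132586 -171.53394233   64.        ]
```

>>> servo_tool(
  rows=[
    [0,0,0,19.1,-36.9,0,0],
    [0,0,0,19.1,-36.9,0,0],
    [0,0,0,19.1,-36.9,0,0],
    [0,0,0,19.1,-36.9,0,0],
    [0,0,0,19.1,-36.9,0,0],
    [0,0,0,19.1,-36.9,0,0],
    [0,0,0,19.1,-36.9,0,0],
    [0,0,0,19.1,-36.9,0,0],
    [0,0,0,19.1,-36.9,0,0],
    [0,0,0,19.1,-36.9,0,0],
    [0,0,0,19.1,-36.9,0,0],
    [0,0,0,19.1,-36.9,0,0],
    [0,0,0,0,0,-30,0.3],
    [0,0,0,0,0,-30,0.3],
    [0,0,0,0,0,-30,0.3],
    [0,0,0,0,0,-30,0.3],
    [0,0,0,0,0,0,0.3],
    [0,0,0,0,0,0,0.3],
  ],
  grip_force=25,
)

```text
clock: 2.35
eef_pos: [441.2, 64.9, 86.4]
eef_rot: [3.141, 0.001, 2.747]
wrist_force: [-0.1, 0.3, 0.3]
finger_gap: 65.6
finger_force: 0.0
```

Run:
```python
from h import *
s=snap('side','s1.png');hs=cv2.cvtColor(s,cv2.COLOR_RGB2HSV)
m=cv2.inRange(hs,(18,120,60),(32,255,255)); m[:190]=0
for c in cv2.findContours(m,0,2)[0]:
    if cv2.contourArea(c)>60: print(cv2.boundingRect(c))
```

```text
(280, 201, 19, 24)
(425, 194, 21, 41)
(237, 193, 28, 34)
```

>>> servo_tool(
  rows=[
    [0,0,0,0,0,-16,0.3],
    [0,0,0,0,0,-16,0.3],
    [0,0,0,0,0,-14,0.3],
    [0,0,0,0,0,0,0.3],
    [0,0,0,0,0,0,1],
    [0,0,0,0,0,0,1],
    [0,0,0,0,0,0,1],
    [0,0,0,0,0,0,1],
    [0,0,0,0,0,0,1],
    [0,0,0,0,0,0,1],
  ],
  grip_force=25,
)

```text
clock: 3.65
eef_pos: [440.7, 64.8, 39.5]
eef_rot: [-3.141, 0.0, 2.747]
wrist_force: [-0.5, -3.6, 0.9]
finger_gap: 23.3
finger_force: 25.0
```

>>> servo_tool(
  rows=[
    [0,0,0,0,0,10,1],
    [0,0,0,0,0,20,1],
    [0,0,0,0,0,30,1],
    [0,0,0,0,0,30,1],
    [0,0,0,20,0,0,1],
    [0,0,0,30,0,0,1],
    [0,0,0,30,0,0,1],
    [0,0,0,30,0,0,1],
    [0,0,0,30,0,0,1],
    [0,0,0,30,0,0,1],
    [0,0,0,30,-2,0,1],
    [0,0,0,15,0,0,1],
    [0,0,0,0,0,0,1],
    [0,0,0,0,0,0,1],
    [0,0,0,0,0,0,1],
  ],
)

```text
clock: 5.52
eef_pos: [655.2, 63.0, 129.7]
eef_rot: [-3.142, -0.0, 2.747]
wrist_force: [-0.8, -0.3, -4.2]
finger_gap: 23.6
finger_force: 25.0
```

Run:
```python
from h import *
s=snap('side'); t=snap('top')
a=cv2.resize(s[140:300,220:440],None,fx=2.6,fy=2.6,interpolation=2);
cv2.imwrite('pics/s2.png',a[:,:,::-1]);print(manip.read_state()['eef_pos'],manip.read_state()['wrist_force'])
```

```text
[655.44142598  62.94530571 129.77142762] [-0.34176363 -0.59826966 -4.39896515]
```

View pics/s2.png

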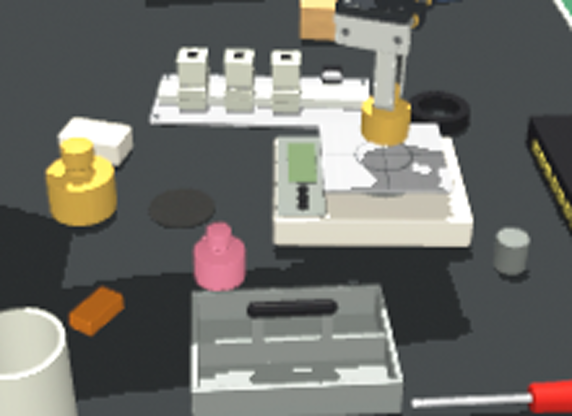

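>>> servo_tool(
  rows=[
    [0,0,0,0,0,-10,1],
    [0,0,0,0,0,-10,1],
    [0,0,0,0,0,-4,1],
    [0,0,0,0,0,-1.5,1],
    [0,0,0,0,0,-1.5,1],
    [0,0,0,0,0,-1.5,1],
    [0,0,0,0,0,-1.5,1],
    [0,0,0,0,0,-1,1],
    [0,0,0,0,0,0,1],
    [0,0,0,0,0,0,1],
  ],
)

```text
clock: 6.88
eef_pos: [655.8, 62.9, 98.7]
eef_rot: [3.141, 0.0, 2.747]
wrist_force: [0.1, 0.0, -0.9]
finger_gap: 23.5
finger_force: 25.0
```

>>> servo_tool(
  rows=[
    [0,0,0,0,0,0,0.4],
    [0,0,0,0,0,0,0.4],
    [0,0,0,0,0,0,0.4],
    [0,0,0,0,0,20,0.4],
    [0,0,0,0,0,40,0.4],
    [0,0,0,0,0,40,0.4],
    [0,0,0,-10,40,0,0.4],
    [0,0,0,-20,45,0,0.4],
    [0,0,0,-20,45,0,0.4],
    [0,0,0,-20,45,0,0.4],
    [0,0,0,-20,45,0,0.4],
    [0,0,0,-20,45,0,0.4],
    [0,0,0,0,0,0,0.4],
    [0,0,0,0,0,0,0.4],
  ],
)

```text
clock: 8.62
eef_pos: [546.0, 327.6, 199.4]
eef_rot: [3.141, 0.001, 2.747]
wrist_force: [0.1, -0.2, 0.1]
finger_gap: 56.3
finger_force: 0.0
```

Run:
```python
from m import *
t=snap('top','t3.png'); print(weight(t,93,box=(290,110,370,200)))
g=cv2.cvtColor(t,cv2.COLOR_RGB2GRAY)
a=cv2.resize(t[110:270,270:430],None,fx=3.5,fy=3.5,interpolation=2).astype(float)
a=np.clip(255*(a/255)**0.5,0,255).astype(np.uint8)
cv2.imwrite('pics/t3c.png',a[:,:,::-1])
s=snap('side','s3.png')
```

```text
(array([654.50153436,  62.25139051,  93.        ]), 8.80705738067627, (332.0, 154.75))
```

View pics/t3c.png

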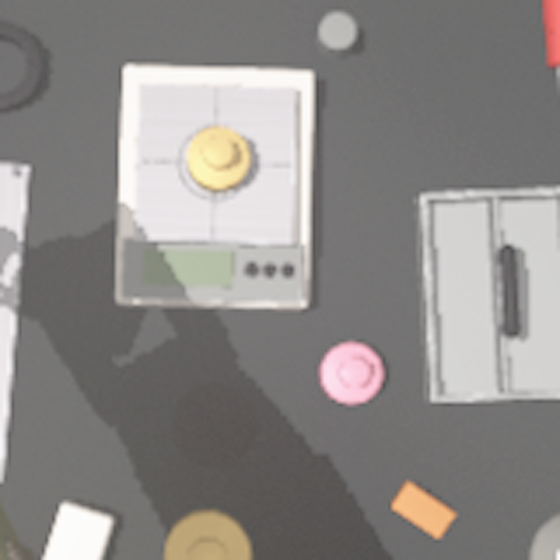

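Weight stands upright inside the ring (crop 218,158); the pad shows as a dark disc at crop (213,428), where the weight had been. Fetching it back.

>>> servo_tool(
  rows=[
    [0,0,0,18.2,-44.1,0,0.3],
    [0,0,0,18.2,-44.1,0,0.3],
    [0,0,0,18.2,-44.1,0,0.3],
    [0,0,0,18.2,-44.1,0,0.3],
    [0,0,0,18.2,-44.1,0,0.3],
    [0,0,0,18.4,-44.1,0,0.3],
    [0,0,0,0,0,-30,0.3],
    [0,0,0,0,0,-30,0.3],
    [0,0,0,0,0,-25,0.3],
    [0,0,0,0,0,-14.5,0.3],
    [0,0,0,0,0,0,0.3],
    [0,0,0,0,0,0,0.3],
    [0,0,0,0,0,0,1],
    [0,0,0,0,0,0,1],
    [0,0,0,0,0,0,1],
    [0,0,0,0,0,0,1],
    [0,0,0,0,0,0,1],
    [0,0,0,0,0,0,1],
  ],
)

```text
clock: 10.98
eef_pos: [655.1, 63.1, 98.9]
eef_rot: [-3.141, -0.0, 2.747]
wrist_force: [-0.6, -2.6, 0.2]
finger_gap: 23.0
finger_force: 25.0
```

>>> servo_tool(
  rows=[
    [0,0,0,0,0,10,1],
    [0,0,0,0,0,20,1],
    [0,0,0,0,0,20,1],
    [0,0,0,-20,1.6,0,1],
    [0,0,0,-30,0,0,1],
    [0,0,0,-30,0,0,1],
    [0,0,0,-30,0,0,1],
    [0,0,0,-30,0,0,1],
    [0,0,0,-30,0,0,1],
    [0,0,0,-30,0,0,1],
    [0,0,0,-14.2,0,0,1],
    [0,0,0,0,0,-30,1],
    [0,0,0,0,0,-30,1],
    [0,0,0,0,0,-30,1],
    [0,0,0,0,0,-12,1],
    [0,0,0,0,0,-3,1],
    [0,0,0,0,0,-1,1],
    [0,0,0,0,0,0,1],
    [0,0,0,0,0,0,1],
  ],
)

```text
clock: 13.35
eef_pos: [441.2, 64.9, 43.5]
eef_rot: [3.141, 0.001, 2.747]
wrist_force: [0.2, 0.2, -5.1]
finger_gap: 23.3
finger_force: 25.0
```

>>> servo_tool(
  rows=[
    [0,0,0,0,0,-1.5,1],
    [0,0,0,0,0,-1,1],
    [0,0,0,0,0,-0.5,1],
    [0,0,0,0,0,0,1],
    [0,0,0,0,0,0,1],
  ],
)

```text
clock: 13.98
eef_pos: [441.2, 64.8, 40.8]
eef_rot: [3.142, 0.001, 2.747]
wrist_force: [-4.9, -2.6, 11.5]
finger_gap: 23.7
finger_force: 25.0
```

>>> servo_tool(
  rows=[
    [0,0,0,0,0,0,0.4],
    [0,0,0,0,0,0,0.4],
    [0,0,0,0,0,0,0.4],
    [0,0,0,0,0,20,0.4],
    [0,0,0,0,0,40,0.4],
    [0,0,0,0,0,40,0.4],
    [0,0,8.2,0,0,0,0.4],
    [0,0,8.2,18,-40,0,0.4],
    [0,0,8.2,18,-40,0,0.4],
    [0,0,0,18,-40,0,0.4],
    [0,0,0,18,-40,0,0.4],
    [0,0,0,18,-40,0,0.4],
    [0,0,0,19,-38,0,0.4],
    [0,0,0,0,0,0,0.4],
    [0,0,0,0,0,0,0.4],
  ],
)

```text
clock: 15.85
eef_pos: [549.6, -172.7, 139.6]
eef_rot: [3.141, -0.001, -3.107]
wrist_force: [0.2, 1.1, 0.2]
finger_gap: 56.3
finger_force: 0.0
```

Run:
```python
from m import *
t=snap('top','t4.png'); s=snap('side','s4.png')
hs=cv2.cvtColor(s,cv2.COLOR_RGB2HSV)
m=cv2.inRange(hs,(18,120,60),(32,255,255)); m[:190]=0
for c in cv2.findContours(m,0,2)[0]:
    if cv2.contourArea(c)>60: print(cv2.boundingRect(c))
print(weight(t))
for f in ('side0.png','s4.png'):
    g=cv2.imread('pics/'+f,0)[250:270,305:360];c=max(cv2.findContours((g<40).astype(np.uint8),0,2,offset=(305,250))[0],key=cv2.contourArea);print(f,cv2.boundingRect(c))
a=np.hstack([cv2.resize(t[120:260,290:460],None,fx=2.3,fy=2.3),cv2.resize(s[180:320,230:400],None,fx=2.3,fy=2.3)])
cv2.imwrite('pics/c4.png',a[:,:,::-1])
```

```text
(248, 251, 18, 13)
(280, 200, 19, 25)
(425, 194, 20, 41)
(237, 193, 28, 34)
(array([441.38023394,  64.51744401,  35.        ]), 8.996000289916992, (331.1138610839844, 231.40098571777344))
side0.png (315, 257, 34, 5)
s4.png (315, 256, 34, 5)
```

View pics/c4.png

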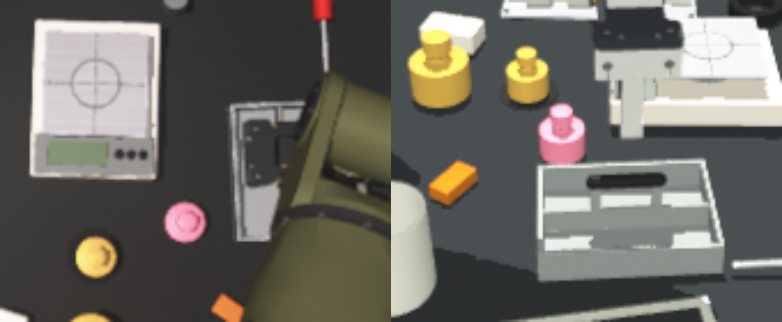

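Weight is back on its pad (top crop 96,257 concentric with the dark disc); tray unmoved. Grasp the handle.

>>> servo_tool(
  rows=[
    [0,0,0,0.6,-0.5,-30,0.4],
    [0,0,0,0,0,-30,0.4],
    [0,0,0,0,0,-25,0.4],
    [0,0,0,0,0,-10,0.4],
    [0,0,0,0,0,0,0.4],
    [0,0,0,0,0,0,1],
    [0,0,0,0,0,0,1],
    [0,0,0,0,0,0,1],
    [0,0,0,0,0,0,1],
    [0,0,0,0,0,0,1],
    [0,0,0,0,0,0,1],
    [0,0,0,0,0,0,1],
    [0,0,0,0,0,10,1],
    [0,0,0,0,0,20,1],
    [0,0,0,0,0,0,1],
    [0,0,0,0,0,0,1],
  ],
  grip_force=50,
)

```text
clock: 17.95
eef_pos: [550.3, -173.5, 74.4]
eef_rot: [3.141, -0.001, -3.107]
wrist_force: [-0.3, -0.6, -2.1]
finger_gap: 12.5
finger_force: 50.0
```

>>> servo_tool(
  rows=[
    [0,0,0,0,0,20,1],
    [0,0,0,0,0,30,1],
    [0,0,0,0,0,30,1],
    [0,0,0,10,22,0,1],
    [0,0,0,13,30,0,1],
    [0,0,-1.9,13,30,0,1],
    [0,0,-1.9,13,30,0,1],
    [0,0,0,13,30,0,1],
    [0,0,0,13,30,0,1],
    [0,0,0,13,30,0,1],
    [0,0,0,11,22,0,1],
    [0,0,0,6.3,12.7,0,1],
    [0,0,0,0,0,0,1],
    [0,0,0,0,0,-20,1],
    [0,0,0,0,0,-10,1],
    [0,0,0,0,0,0,1],
    [0,0,0,0,0,0,1],
  ],
)

```text
clock: 20.08
eef_pos: [656.1, 62.8, 125.7]
eef_rot: [3.142, 0.001, 3.11]
wrist_force: [-0.6, -0.0, -2.5]
finger_gap: 12.6
finger_force: 50.0
```

Run:
```python
from h import *
s=snap('side')
print(manip.read_state()['eef_pos'],manip.read_state()['eef_rot'])
cv2.imwrite('pics/c5.png',cv2.resize(s[110:260,280:460],None,fx=3.5,fy=3.5)[:,:,::-1])
```

```text
[656.15394885  62.88432976 125.78245921] [3.14150564e+00 1.17301046e-03 3.10963331e+00]
```

View pics/c5.png

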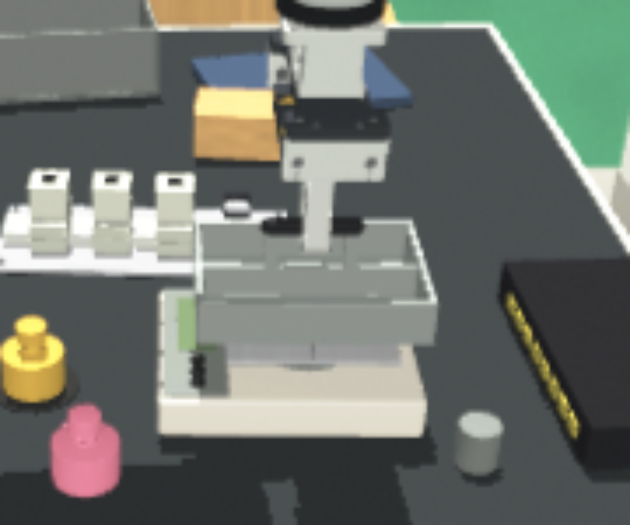

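Run:
```python
from h import *
print(proj('side',[656.1,62.8,144.7]), 280+312.5/3.5, proj('side',[656.1,55,130]),280+316/3.5)
# tray front bottom corners, underside z=81: expected
a=np.deg2rad(-1.8);R=np.array([[np.cos(a),-np.sin(a)],[np.sin(a),np.cos(a)]])
for c in((-87,-63),(87,-63)): print(proj('side',[*(R@c+[656.1,62.8]),81]),)
print('meas',280+199/3.5,110+346/3.5,280+434/3.5,110+343/3.5)
print('pan',proj('side',[655.6,63.2,66]))
```

```text
[np.float64(369.79202757377493), np.float64(174.9322332277308)] 369.2857142857143 [np.float64(369.80199624749713), np.float64(181.3041578744829)] 370.2857142857143
[np.float64(336.53687920993224), np.float64(208.45816295958693)]
[np.float64(404.431069661668), np.float64(208.76933273829974)]
meas 336.85714285714283 208.85714285714286 404.0 208.0
pan [np.float64(367.7538736370243), np.float64(200.23389929829156)]
```

>>> servo_tool(
  rows=[
    [0,0,0,-0.3,0.2,-9,1],
    [0,0,0,0,0,-4,1],
    [0,0,0,0,0,-1.5,1],
    [0,0,0,0,0,-1.2,1],
    [0,0,0,0,0,-1.0,1],
    [0,0,0,0,0,0,1],
    [0,0,0,0,0,0,1],
  ],
)

```text
clock: 21.0
eef_pos: [655.6, 63.3, 108.4]
eef_rot: [-3.142, 0.0, 3.11]
wrist_force: [-1.2, 0.7, -0.0]
finger_gap: 12.7
finger_force: 50.0
```

>>> servo_tool(
  rows=[
    [0,0,0,0,0,0,0.3],
    [0,0,0,0,0,0,0.3],
    [0,0,0,0,0,0,0.3],
    [0,0,0,0,0,20,0.3],
    [0,0,0,0,0,40,0.3],
    [0,0,-2.5,-13,32.6,0,0.3],
    [0,0,0,-13.3,32.6,0,0.3],
    [0,0,0,-13.3,32.6,0,0.3],
    [0,0,0,-13.3,32.6,0,0.3],
    [0,0,0,-13.3,32.6,0,0.3],
    [0,0,0,-13.3,32.6,0,0.3],
    [0,0,0,-13.2,32.8,0,0.3],
    [0,0,0,0,0,0,0.3],
    [0,0,0,0,0,-30,0.3],
    [0,0,0,0,0,-30,0.3],
    [0,0,0,0,0,0,0.3],
    [0,0,0,0,0,0,0.3],
  ],
  grip_force=60,
)

```text
clock: 23.12
eef_pos: [563.7, 291.5, 110.1]
eef_rot: [3.141, 0.002, 3.066]
wrist_force: [-0.0, -0.5, 0.4]
finger_gap: 65.4
finger_force: 0.0
```

Run:
```python
from h import *
s=snap('side','s6.png');t=snap('top','t6.png')
print(manip.read_state()['eef_pos'])
a=np.hstack([cv2.resize(s[110:250,270:430],None,fx=2.5,fy=2.5),cv2.resize(t[110:250,220:380],None,fx=2.5,fy=2.5)])
cv2.imwrite('pics/c6.png',a[:,:,::-1])
```

```text
[563.61221143 291.72083686 110.09947744]
```

View pics/c6.png

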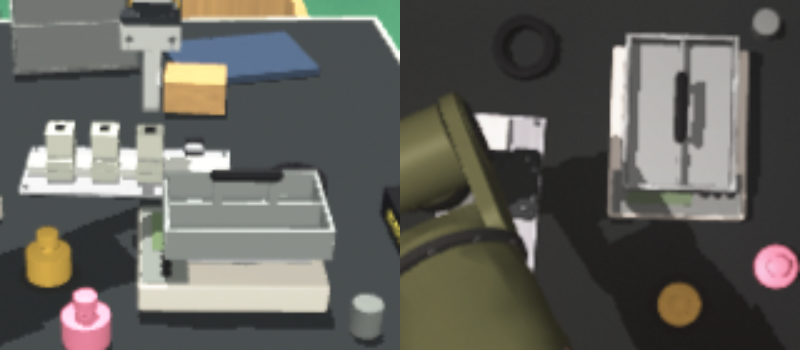

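Tray sits on the pan, centred by eye; fingers hover over the third module's nose (crop 150,130).

>>> servo_tool(
  rows=[
    [0,0,0,-0.5,0,-30,0.3],
    [0,0,0,0,0,-25,0.3],
    [0,0,0,0,0,-14,0.3],
    [0,0,0,0,0,0,0.3],
    [0,0,0,0,0,0,1],
    [0,0,0,0,0,0,1],
    [0,0,0,0,0,0,1],
    [0,0,0,0,0,0,1],
    [0,0,0,0,0,0,1],
    [0,0,0,0,0,0,1],
    [0,0,0,0,0,0,1],
  ],
)

```text
clock: 24.6
eef_pos: [562.5, 291.8, 39.6]
eef_rot: [3.141, 0.0, 3.066]
wrist_force: [-0.9, -0.1, 5.7]
finger_gap: 33.7
finger_force: 60.0
```

Run:
```python
from h import *
g=cv2.imread('pics/t6.png',0)
x0,y0,x1,y1=322,132,345,172
c=max(cv2.findContours((g[y0:y1,x0:x1]<45).astype(np.uint8),0,cv2.CHAIN_APPROX_NONE,offset=(x0,y0))[0],key=cv2.contourArea)
print(cv2.minAreaRect(np.array([onz('top',*p[0],127.8)[:2] for p in c],np.float32)))
g=cv2.imread('pics/s6.png',0)
x0,y0,x1,y1=345,170,395,190
c=max(cv2.findContours((g[y0:y1,x0:x1]<45).astype(np.uint8),0,cv2.CHAIN_APPROX_NONE,offset=(x0,y0))[0],key=cv2.contourArea)
b=cv2.boundingRect(c);print(b,onz('side',b[0]+b[2]/2-.5,b[1]+b[3]/2-.5,127.8))
```

```text
((654.6621704101562, 61.39614486694336), (8.142812728881836, 73.96537780761719), 89.86019134521484)
(355, 179, 27, 3) [652.80285913  65.83403467 127.8       ]
```

>>> servo_tool(
  rows=[
    [0,0,0,0,0,3,1],
    [0,0,0,0,0,4,1],
    [0,0,0,0,0,4,1],
    [0,0,0,0,0,4,1],
    [0,0,0,0,0,5,1],
    [0,0,0,0,0,10,1],
    [0,0,0,0,0,15,1],
    [0,0,0,0,0,0,1],
    [0,0,0,0,0,0,1],
  ],
)

```text
clock: 25.72
eef_pos: [562.3, 291.7, 84.2]
eef_rot: [3.142, -0.0, 3.066]
wrist_force: [-0.0, -0.7, -1.5]
finger_gap: 33.7
finger_force: 60.0
```

>>> servo_tool(
  rows=[
    [0,0,0,0,0,30,1],
    [0,0,0,0,0,40,1],
    [0,0,0,0,0,31,1],
    [0,0,-8.75,10,-15,0,1],
    [0,0,-8.75,14,-20,0,1],
    [0,0,-8.75,14,-20,0,1],
    [0,0,-8.75,14,-20,0,1],
    [0,0,-8.75,14,-20,0,1],
    [0,0,-8.75,14,-20,0,1],
    [0,0,-8.75,14,-20,0,1],
    [0,0,-8.75,14,-20,0,1],
    [0,0,-8.75,14,-22,0,1],
    [0,0,-8.75,12.2,-19.9,0,1],
    [0,0,0,0,0,0,1],
    [0,0,0,0,0,0,1],
    [0,0,0,0,0,-30,1],
    [0,0,0,0,0,-20,1],
    [0,0,0,0,0,0,1],
    [0,0,0,0,0,0,1],
  ],
)

```text
clock: 28.1
eef_pos: [696.9, 95.0, 136.3]
eef_rot: [3.14, -0.0, 1.54]
wrist_force: [-0.1, 0.5, -0.1]
finger_gap: 33.8
finger_force: 60.0
```

>>> servo_tool(
  rows=[
    [0,0,0,-0.3,0,-15,1],
    [0,0,0,0,0,-12,1],
    [0,0,0,0,0,-5,1],
    [0,0,0,0,0,-1.5,1],
    [0,0,0,0,0,-1.5,1],
    [0,0,0,0,0,0,1],
    [0,0,0,0,0,0,1],
  ],
)

```text
clock: 28.98
eef_pos: [696.4, 94.8, 100.6]
eef_rot: [3.141, -0.0, 1.539]
wrist_force: [0.5, 1.1, -0.4]
finger_gap: 33.3
finger_force: 60.0
```

>>> servo_tool(
  rows=[
    [0,0,0,0,0,-0.4,1],
    [0,0,0,0,0,0,0.47],
    [0,0,0,0,0,0,0.47],
    [0,0,0,0,0,0,0.47],
    [0,0,0,0,0,25,0.47],
    [0,0,0,0,0,40,0.47],
    [0,0,8.75,-19,20,0,0.4],
    [0,0,8.75,-19,20,0,0.3],
    [0,0,8.75,-19,20,0,0.3],
    [0,0,8.75,-19,20,0,0.3],
    [0,0,8.75,-19,20,0,0.3],
    [0,0,8.75,-19,20,0,0.3],
    [0,0,8.75,-19,20,0,0.3],
    [0,0,8.75,-19,20,0,0.3],
    [0,0,8.75,-19,20,0,0.3],
    [0,0,8.75,-20.2,21,0,0.3],
    [0,0,0,0,0,-25,0.3],
    [0,0,0,0,0,-30,0.3],
    [0,0,0,0,0,0,0.3],
    [0,0,0,0,0,0,0.3],
  ],
)

```text
clock: 31.48
eef_pos: [505.6, 296.0, 111.1]
eef_rot: [3.141, 0.001, 3.066]
wrist_force: [-0.6, -0.0, 0.1]
finger_gap: 65.8
finger_force: 0.0
```

Run:
```python
from h import *
s=snap('side','s7.png');t=snap('top','t7.png')
a=np.hstack([cv2.resize(s[110:250,270:430],None,fx=2.5,fy=2.5),cv2.resize(t[110:250,220:380],None,fx=2.5,fy=2.5)])
cv2.imwrite('pics/c7.png',a[:,:,::-1])
```

```text
(no output)
```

View pics/c7.png

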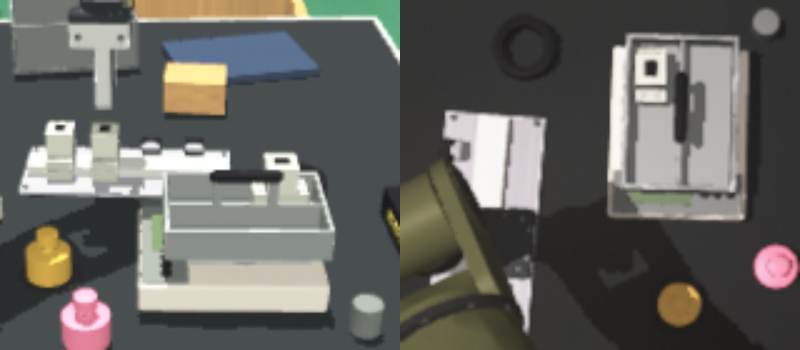

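First module stands upright in the tray's far left slot (top crop 651,75). Next module.

>>> servo_tool(
  rows=[
    [0,0,0,-0.4,0,-30,0.3],
    [0,0,0,0,0,-25,0.3],
    [0,0,0,0,0,-15.5,0.3],
    [0,0,0,0,0,0,0.3],
    [0,0,0,0,0,0,1],
    [0,0,0,0,0,0,1],
    [0,0,0,0,0,0,1],
    [0,0,0,0,0,0,1],
    [0,0,0,0,0,0,1],
    [0,0,0,0,0,0,1],
    [0,0,0,0,0,3,1],
    [0,0,0,0,0,4,1],
    [0,0,0,0,0,4,1],
    [0,0,0,0,0,4,1],
    [0,0,0,0,0,5,1],
    [0,0,0,0,0,10,1],
    [0,0,0,0,0,15,1],
    [0,0,0,0,0,0,1],
    [0,0,0,0,0,0,1],
  ],
)

```text
clock: 33.95
eef_pos: [504.5, 295.8, 84.3]
eef_rot: [-3.142, -0.0, 3.066]
wrist_force: [0.2, 0.2, -2.3]
finger_gap: 33.7
finger_force: 60.0
```

>>> servo_tool(
  rows=[
    [0,0,0,0,0,30,1],
    [0,0,0,0,0,40,1],
    [0,0,0,0,0,31,1],
    [0,0,-8.75,11,-24,0,1],
    [0,0,-8.75,11,-27,0,1],
    [0,0,-8.75,11,-27,0,1],
    [0,0,-8.75,11,-27,0,1],
    [0,0,-8.75,11,-27,0,1],
    [0,0,-8.75,11,-27,0,1],
    [0,0,-8.75,11,-27,0,1],
    [0,0,-8.75,11,-27,0,1],
    [0,0,-8.75,11,-27,0,1],
    [0,0,-8.75,11,-24.4,0,1],
    [0,0,0,0,0,0,1],
    [0,0,0,0,0,0,1],
    [0,0,0,0,0,-30,1],
    [0,0,0,0,0,-20,1],
    [0,0,0,0,0,0,1],
    [0,0,0,0,0,0,1],
  ],
)

```text
clock: 36.33
eef_pos: [614.9, 31.9, 136.4]
eef_rot: [3.14, -0.0, 1.54]
wrist_force: [-0.2, 0.4, -1.3]
finger_gap: 33.6
finger_force: 60.0
```

>>> servo_tool(
  rows=[
    [0,0,0,-0.3,0,-15,1],
    [0,0,0,0,0,-12,1],
    [0,0,0,0,0,-5,1],
    [0,0,0,0,0,-1.5,1],
    [0,0,0,0,0,-1.5,1],
    [0,0,0,0,0,-0.8,1],
    [0,0,0,0,0,0,1],
    [0,0,0,0,0,0,1],
  ],
)

```text
clock: 37.33
eef_pos: [614.4, 31.4, 99.7]
eef_rot: [3.141, -0.0, 1.539]
wrist_force: [1.1, 1.0, 0.3]
finger_gap: 33.6
finger_force: 60.0
```

>>> servo_tool(
  rows=[
    [0,0,0,0,0,-0.3,1],
    [0,0,0,0,0,0,0.47],
    [0,0,0,0,0,0,0.47],
    [0,0,0,0,0,0,0.47],
    [0,0,0,0,0,25,0.47],
    [0,0,0,0,0,41,0.47],
    [0,0,8.75,-16.7,26.8,0,0.4],
    [0,0,8.75,-16.7,26.8,0,0.3],
    [0,0,8.75,-16.7,26.8,0,0.3],
    [0,0,8.75,-16.7,26.8,0,0.3],
    [0,0,8.75,-16.7,26.8,0,0.3],
    [0,0,8.75,-16.7,26.8,0,0.3],
    [0,0,8.75,-16.7,26.8,0,0.3],
    [0,0,8.75,-16.7,26.8,0,0.3],
    [0,0,8.75,-16.7,26.8,0,0.3],
    [0,0,8.75,-16.8,27.2,0,0.3],
    [0,0,0,0,0,-25,0.3],
    [0,0,0,0,0,-30,0.3],
    [0,0,0,0,0,0,0.3],
    [0,0,0,0,0,0,0.3],
  ],
)

```text
clock: 39.83
eef_pos: [447.7, 300.0, 111.4]
eef_rot: [3.141, 0.001, 3.066]
wrist_force: [-0.5, -0.2, -0.2]
finger_gap: 65.8
finger_force: 0.0
```

Run:
```python
from h import *
s=snap('side','s8.png');t=snap('top','t8.png')
a=np.hstack([cv2.resize(s[110:250,270:430],None,fx=2.5,fy=2.5),cv2.resize(t[110:250,220:380],None,fx=2.5,fy=2.5)])
cv2.imwrite('pics/c8.png',a[:,:,::-1])
```

```text
(no output)
```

View pics/c8.png

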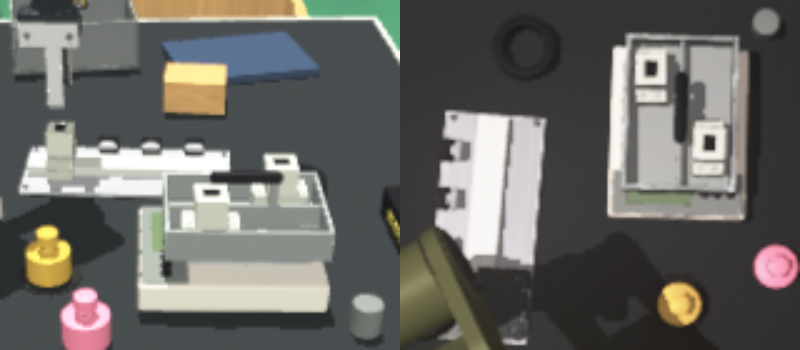

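Two modules upright in diagonal slots (crop 651,72 and 711,148); last one remains on the rail.

>>> servo_tool(
  rows=[
    [0,0,0,-0.4,0,-30,0.3],
    [0,0,0,0,0,-25,0.3],
    [0,0,0,0,0,-15.8,0.3],
    [0,0,0,0,0,0,0.3],
    [0,0,0,0,0,0,1],
    [0,0,0,0,0,0,1],
    [0,0,0,0,0,0,1],
    [0,0,0,0,0,0,1],
    [0,0,0,0,0,0,1],
    [0,0,0,0,0,0,1],
    [0,0,0,0,0,3,1],
    [0,0,0,0,0,4,1],
    [0,0,0,0,0,4,1],
    [0,0,0,0,0,4,1],
    [0,0,0,0,0,5,1],
    [0,0,0,0,0,10,1],
    [0,0,0,0,0,15,1],
    [0,0,0,0,0,0,1],
    [0,0,0,0,0,0,1],
  ],
)

```text
clock: 42.3
eef_pos: [446.8, 299.8, 84.4]
eef_rot: [3.142, 0.0, 3.066]
wrist_force: [0.4, -0.8, -1.7]
finger_gap: 33.5
finger_force: 60.0
```

>>> servo_tool(
  rows=[
    [0,0,0,0,0,30,1],
    [0,0,0,0,0,40,1],
    [0,0,0,0,0,31,1],
    [0,0,-8.75,17,-20.2,0,1],
    [0,0,-8.75,17,-20.2,0,1],
    [0,0,-8.75,17,-20.2,0,1],
    [0,0,-8.75,17,-20.2,0,1],
    [0,0,-8.75,17,-20.2,0,1],
    [0,0,-8.75,17,-20.2,0,1],
    [0,0,-8.75,17,-20.2,0,1],
    [0,0,-8.75,17,-20.2,0,1],
    [0,0,-8.75,17,-20.2,0,1],
    [0,0,-8.75,16.7,-20.6,0,1],
    [0,0,0,0,0,0,1],
    [0,0,0,0,0,0,1],
    [0,0,0,0,0,-30,1],
    [0,0,0,0,0,-20,1],
    [0,0,0,0,0,0,1],
    [0,0,0,0,0,0,1],
  ],
)

```text
clock: 44.68
eef_pos: [616.7, 97.9, 136.6]
eef_rot: [3.14, -0.0, 1.54]
wrist_force: [-0.4, 0.2, -1.4]
finger_gap: 33.4
finger_force: 60.0
```

>>> servo_tool(
  rows=[
    [0,0,0,-0.3,0,-15,1],
    [0,0,0,0,0,-12,1],
    [0,0,0,0,0,-5,1],
    [0,0,0,0,0,-1.5,1],
    [0,0,0,0,0,-1.5,1],
    [0,0,0,0,0,-1.2,1],
    [0,0,0,0,0,-0.8,1],
    [0,0,0,0,0,0,1],
    [0,0,0,0,0,0,1],
  ],
)

```text
clock: 45.8
eef_pos: [616.3, 97.4, 98.6]
eef_rot: [3.141, -0.0, 1.539]
wrist_force: [-0.7, 0.0, -0.5]
finger_gap: 33.7
finger_force: 60.0
```

>>> servo_tool(
  rows=[
    [0,0,0,0,0,-0.3,1],
    [0,0,0,0,0,0,0.47],
    [0,0,0,0,0,0,0.47],
    [0,0,0,0,0,0,0.47],
    [0,0,0,0,0,25,0.47],
    [0,0,0,0,0,40,0.47],
    [0,0,-10,4.4,-3.8,20,0.4],
    [0,0,-10,4.4,-3.8,0,0.4],
    [0,0,-10,4.4,-3.8,0,0.4],
    [0,0,-10,4.4,-3.8,0,0.4],
    [0,0,-10,4.4,-3.8,0,0.4],
    [0,0,-10,4.4,-3.8,0,0.4],
    [0,0,-10,4.4,-3.8,0,0.4],
    [0,0,-10,4.4,-3.8,0,0.4],
    [0,0,-10,4.2,-3.9,0,0.4],
    [0,0,0,0,0,0,0.4],
    [0,0,0,0,0,0,0.4],
    [0,0,0,0,0,0,0.4],
    [0,0,0,0,0,0,0.4],
    [0,0,0,0,0,0,0.4],
  ],
)

```text
clock: 48.3
eef_pos: [655.6, 63.2, 183.2]
eef_rot: [-3.142, -0.0, -0.031]
wrist_force: [-0.4, -0.0, -0.0]
finger_gap: 56.6
finger_force: 0.0
```

>>> servo_tool(
  rows=[
    [0,0,0,0,0,0,0.4],
    [0,0,0,0,0,0,0.4],
    [0,0,0,0,0,0,0.4],
    [0,0,0,0,0,0,0.4],
    [0,0,0,0,0,0,0.4],
    [0,0,0,0,0,0,0.4],
    [0,0,0,0,0,0,0.4],
    [0,0,0,0,0,0,0.4],
    [0,0,0,0,0,0,0.4],
    [0,0,0,0,0,0,0.4],
    [0,0,0,0,0,0,0.4],
    [0,0,0,0,0,0,0.4],
  ],
)

```text
clock: 49.8
eef_pos: [655.6, 63.1, 183.2]
eef_rot: [-3.142, -0.0, -0.032]
wrist_force: [-0.2, 1.0, -0.1]
finger_gap: 56.3
finger_force: 0.0
```

Run:
```python
from h import *
s=snap('side','s9.png');t=snap('top','t9.png')
print(manip.read_state()['eef_pos'])
g=cv2.imread('pics/s9.png',0)
x0,y0,x1,y1=345,170,395,195
c=max(cv2.findContours((g[y0:y1,x0:x1]<45).astype(np.uint8),0,cv2.CHAIN_APPROX_NONE,offset=(x0,y0))[0],key=cv2.contourArea)
b=cv2.boundingRect(c);print(b,onz('side',b[0]+b[2]/2-.5,b[1]+b[3]/2-.5,124.5))
a=np.hstack([cv2.resize(s[110:250,270:430],None,fx=2.5,fy=2.5),cv2.resize(t[110:250,220:380],None,fx=2.5,fy=2.5)])
cv2.imwrite('pics/c9.png',a[:,:,::-1])
# outline inner/outer centre from start picture
im=cv2.imread('pics/top0.png',0);m=np.zeros_like(im);m[160:242,438:508]=im[160:242,438:508]>150
cs,h=cv2.findContours(m,cv2.RETR_CCOMP,cv2.CHAIN_APPROX_NONE)
for c in cs:
    if cv2.contourArea(c)>500: print(cv2.minAreaRect(np.array([onz('top',*p[0],0)[:2] for p in c],np.float32)))
im=cv2.imread('pics/side0.png',0);m=np.zeros_like(im);m[300:395,260:390]=im[300:395,260:390]>140
cs,h=cv2.findContours(m,cv2.RETR_CCOMP,cv2.CHAIN_APPROX_NONE)
for c in cs:
    if cv2.contourArea(c)>500: print('side',cv2.minAreaRect(np.array([onz('side',*p[0],0)[:2] for p in c],np.float32)))
```

```text
[655.63231726  63.10203037 183.16073498]
(355, 179, 27, 4) [653.37612518  68.941196   124.5       ]
((530.8265991210938, -355.3882141113281), (207.37083435058594, 159.11634826660156), 8.065919876098633)
((530.9238891601562, -355.4530334472656), (190.27584838867188, 142.53353881835938), 8.012284278869629)
side ((528.0946655273438, -351.3050231933594), (208.72402954101562, 161.8860321044922), 8.056794166564941)
side ((528.0723876953125, -351.72955322265625), (188.45286560058594, 140.37522888183594), 8.095812797546387)
```

View pics/c9.png

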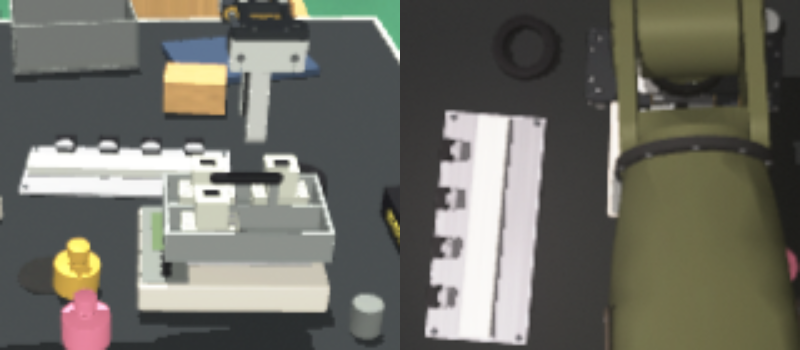

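The tray is loaded and settled, but the weight has been knocked off its pad (side crop 77,270; pad at 45,275). I'll move clear, measure it, and put it back.

>>> servo_tool(
  rows=[
    [0,0,0,-13,36,0,0.3],
    [0,0,0,-13,36,0,0.3],
    [0,0,0,-13,36,0,0.3],
    [0,0,0,-13,36,0,0.3],
    [0,0,0,-13,36,0,0.3],
    [0,0,0,-13,36,0,0.3],
    [0,0,0,-13,36,0,0.3],
    [0,0,0,0,0,0,0.3],
  ],
)

```text
clock: 50.9
eef_pos: [563.6, 317.1, 183.1]
eef_rot: [-3.141, 0.0, -0.029]
wrist_force: [1.0, 0.0, 0.2]
finger_gap: 65.6
finger_force: 0.0
```

Run:
```python
from m import *
t=snap('top','t10.png');s=snap('side','s10.png');print(manip.read_state()['eef_pos'])
for z in (32,35): print(weight(t,z))
w=weight(t,32)[0]
hs=cv2.cvtColor(s,cv2.COLOR_RGB2HSV)
m=cv2.inRange(hs,(18,120,60),(32,255,255)); m[:190]=0
for c in cv2.findContours(m,0,2)[0]:
    if cv2.contourArea(c)>60: print(cv2.boundingRect(c))
for b in (0,3): print(proj('side',[*w[:2],58+b]),proj('side',[*w[:2],b]))
g=cv2.cvtColor(t,cv2.COLOR_RGB2GRAY)
x0,y0,x1,y1=322,140,345,170
c=max(cv2.findContours((g[y0:y1,x0:x1]<45).astype(np.uint8),0,cv2.CHAIN_APPROX_NONE,offset=(x0,y0))[0],key=cv2.contourArea)
print(cv2.boundingRect(c),cv2.minAreaRect(np.array([onz('top',*p[0],124.5)[:2] for p in c],np.float32)))
a=np.hstack([cv2.resize(s[180:260,250:350],None,fx=4,fy=4),cv2.resize(t[200:280,290:390],None,fx=4,fy=4)])
a=(255*(a/255.)**.5).astype(np.uint8)
cv2.imwrite('pics/c10.png',a[:,:,::-1])
```

```text
[564.71955573 314.82340338 183.08073019]
(array([474.67484698,  40.1888703 ,  32.        ]), 8.942085266113281, (339.479736328125, 219.8378448486328))
(array([474.60714823,  40.2849455 ,  35.        ]), 8.942085266113281, (339.479736328125, 219.8378448486328))
(248, 251, 18, 13)
(291, 205, 19, 25)
(425, 194, 20, 41)
(238, 193, 27, 34)
[np.float64(301.0795411576348), np.float64(208.23374969747195)] [np.float64(301.7087803934387), np.float64(225.7655580978922)]
[np.float64(301.0459837108958), np.float64(207.29877505959172)] [np.float64(301.67711859409417), np.float64(224.88339982145925)]
(330, 140, 5, 27) ((653.915283203125, 62.15266036987305), (9.739383697509766, 71.7132339477539), 87.29425048828125)
```

View pics/c10.png

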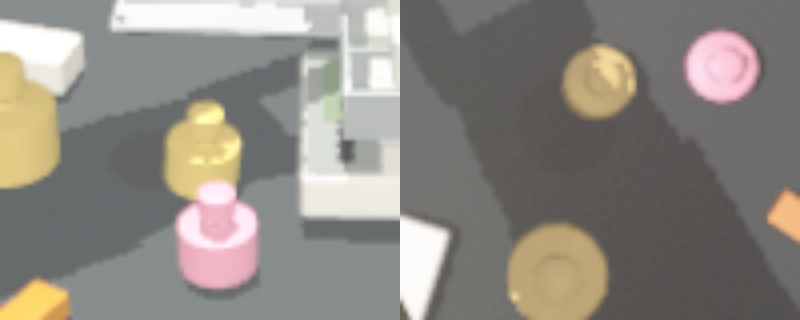

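>>> servo_tool(
  rows=[
    [0,0,8,-11,-34.5,0,0.36],
    [0,0,8,-11,-34.5,0,0.36],
    [0,0,8,-11,-34.5,0,0.36],
    [0,0,8,-11,-34.5,0,0.36],
    [0,0,8,-11,-34.5,0,0.36],
    [0,0,8,-11,-34.5,0,0.36],
    [0,0,8,-11,-34.5,0,0.36],
    [0,0,0,-11,-34.5,0,0.36],
    [0,0,0,0,0,-40,0.36],
    [0,0,0,0,0,-40,0.36],
    [0,0,0,0,0,-30,0.36],
    [0,0,0,0,0,-20,0.36],
    [0,0,0,0,0,-11.5,0.36],
    [0,0,0,0,0,0,0.36],
    [0,0,0,0,0,0,0.36],
  ],
  grip_force=25,
)

```text
clock: 52.88
eef_pos: [477.1, 38.9, 42.4]
eef_rot: [3.141, -0.001, 0.945]
wrist_force: [0.3, 0.5, -1.4]
finger_gap: 60.1
finger_force: 0.0
```

Run:
```python
from m import *
s=snap('side','s11.png')
a=cv2.resize(s[170:260,240:360],None,fx=5,fy=5);a=(255*(a/255.)**.6).astype(np.uint8)
cv2.imwrite('pics/c11.png',a[:,:,::-1])
```

```text
(no output)
```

View pics/c11.png

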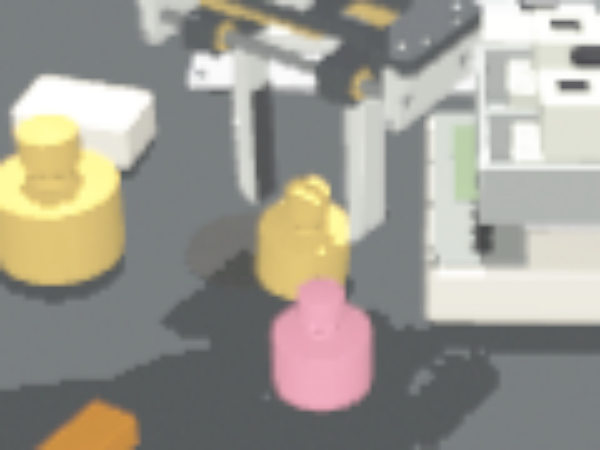

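The fingers straddle the tilted weight's knob (crop 308,190). That was my last picture view; from here on I measure numerically.

>>> servo_tool(
  rows=[
    [0,0,0,0,0,0,1],
    [0,0,0,0,0,0,1],
    [0,0,0,0,0,0,1],
    [0,0,0,0,0,0,1],
    [0,0,0,0,0,0,1],
    [0,0,0,0,0,0,1],
    [0,0,0,0,0,5,1],
    [0,0,0,0,0,15,1],
    [0,0,0,0,0,20,1],
    [0,0,0,0,0,0,1],
    [0,0,0,0,0,0,1],
  ],
)

```text
clock: 54.3
eef_pos: [476.4, 39.1, 81.4]
eef_rot: [-3.141, 0.0, 0.946]
wrist_force: [1.0, -0.4, -5.4]
finger_gap: 23.9
finger_force: 25.0
```

Run:
```python
from m import *
s=snap('side','s12.png');st=manip.read_state();print(st['eef_pos'],st['eef_rot'],st['wrist_force'],st['moment'])
hs=cv2.cvtColor(s,cv2.COLOR_RGB2HSV);m=cv2.inRange(hs,(18,110,50),(34,255,255)); m[:160]=0;m[:,:270]=0;m[:,330:]=0
c=max(cv2.findContours(m,0,cv2.CHAIN_APPROX_NONE)[0],key=cv2.contourArea);b=cv2.boundingRect(c);print(b)
for v in range(b[1],b[1]+b[3]):
    u=np.where(m[v])[0];print(v,u.min(),u.max(),end=' | ')
e=st['eef_pos']
print('\nexp knob top/bottom',[proj('side',[e[0],e[1],e[2]+d]) for d in (20,-38)], [proj('side',[e[0]+d,e[1],e[2]-22]) for d in(-25,25)])
```

```text
[476.29121545  39.07232858  81.13274342] [-3.14095432e+00  4.91112209e-04  9.45606331e-01] [-0.06519627  0.2688499  -5.07532875] [-0.04814835  0.09479036  0.02740778]
(291, 193, 19, 25)
193 298 302 | 194 297 302 | 195 297 302 | 196 296 302 | 197 296 302 | 198 296 302 | 199 293 302 | 200 292 302 | 201 292 309 | 202 292 309 | 203 292 309 | 204 291 309 | 205 291 309 | 206 291 309 | 207 291 309 | 208 291 309 | 209 291 309 | 210 291 309 | 211 291 309 | 212 291 309 | 213 291 308 | 214 292 308 | 215 292 307 | 216 294 306 | 217 296 304 | 
exp knob top/bottom [[np.float64(301.195727868905), np.float64(194.72808486230355)], [np.float64(301.8358059121208), np.float64(213.05215043451625)]] [[np.float64(292.28444227390116), np.float64(208.22585334136093)], [np.float64(311.03259490570053), np.float64(207.9848517146217)]]
```

>>> servo_tool(
  rows=[
    [0,0,0,-17,13,0,1],
    [0,0,0,-17,13.4,0,1],
    [0,0,0,0,0,0,1],
    [0,0,0,0,0,-20,1],
    [0,0,0,0,0,-13,1],
    [0,0,0,0,0,-1,1],
    [0,0,0,0,0,0,1],
    [0,0,0,0,0,0,1],
  ],
)

```text
clock: 55.35
eef_pos: [443.0, 65.4, 48.1]
eef_rot: [3.141, -0.001, 0.946]
wrist_force: [0.0, -0.5, -4.6]
finger_gap: 23.7
finger_force: 25.0
```

>>> servo_tool(
  rows=[
    [0,0,0,0,0,-2,1],
    [0,0,0,0,0,-1,1],
    [0,0,0,0,0,0,1],
    [0,0,0,0,0,0,1],
  ],
)

```text
clock: 55.85
eef_pos: [442.7, 65.5, 44.7]
eef_rot: [-3.142, -0.0, 0.946]
wrist_force: [0.4, -0.7, -4.7]
finger_gap: 23.8
finger_force: 25.0
```

>>> servo_tool(
  rows=[
    [0,0,0,0,0,-1.5,1],
    [0,0,0,0,0,0,1],
    [0,0,0,0,0,0,1],
  ],
)

```text
clock: 56.22
eef_pos: [442.6, 65.9, 43.7]
eef_rot: [-3.141, -0.001, 0.946]
wrist_force: [-5.1, 3.5, 7.6]
finger_gap: 23.8
finger_force: 25.0
```

>>> servo_tool(
  rows=[
    [0,0,0,0,0,0,0.4],
    [0,0,0,0,0,0,0.4],
    [0,0,0,0,0,0,0.4],
    [0,0,0,0,0,20,0.4],
    [0,0,0,0,0,40,0.4],
    [0,0,0,0,0,40,0.4],
    [0,0,0,0,0,40,0.4],
    [0,0,0,10,36,0,0.4],
    [0,0,0,15,36,0,0.4],
    [0,0,0,17,36,0,0.4],
    [0,0,0,20,36,0,0.4],
    [0,0,0,20,36,0,0.4],
    [0,0,0,20,36,0,0.4],
    [0,0,0,20,36,0,0.4],
    [0,0,0,0,0,0,0.4],
  ],
)

```text
clock: 58.1
eef_pos: [564.9, 319.1, 182.0]
eef_rot: [-3.141, 0.001, 0.947]
wrist_force: [-1.5, -0.7, -0.8]
finger_gap: 56.7
finger_force: 0.0
```

```bash
cat > chk.py <<'E'
from m import *
t=snap('top','t13.png');s=snap('side','s13.png');print(manip.read_state()['eef_pos'])
print(weight(t,35))
w=weight(t,35)[0]
hs=cv2.cvtColor(s,cv2.COLOR_RGB2HSV)
m=cv2.inRange(hs,(18,120,60),(32,255,255)); m[:190]=0
for c in cv2.findContours(m,0,2)[0]:
    if cv2.contourArea(c)>60: print(cv2.boundingRect(c))
E
python3 chk.py
python3 - <<'E'
from h import *
# pad from picture taken while the pad was bare (side) : darkest ellipse near (290,220)
i=cv2.imread('pics/s3.png',0).astype(int)
for v in range(210,230,2): print(v,i[v,272:308])
E
```

```text
[564.44822464 317.1879149  182.63837206]
(array([440.75492705,  66.34974539,  35.        ]), 8.632912635803223, (330.478271484375, 231.61956787109375))
(248, 251, 18, 13)
(280, 200, 18, 25)
(425, 194, 21, 41)
(238, 193, 27, 34)
210 [43 43 43 43 43 43 43 43 43 44 43 43 43 42 43 42 43 43 43 43 43 43 44 43
 43 42 44 43 43 43 43 43 43 43 43 43]
212 [43 43 43 44 43 44 44 43 43 42 44 43 42 43 43 42 42 39 41 41 40 38 43 42
 42 42 43 42 43 43 43 43 43 43 43 42]
214 [42 43 42 43 43 43 43 43 42 42 41 39 39 38 38 38 37 38 38 37 38 37 39 38
 38 38 39 41 42 43 43 43 44 42 42 43]
216 [43 43 43 44 43 44 41 39 37 38 38 38 37 39 38 38 38 38 38 38 38 38 37 38
 39 39 37 38 39 41 42 43 43 43 43 44]
218 [42 42 43 42 43 42 38 38 37 38 38 39 38 38 38 37 38 38 37 38 37 38 37 38
 38 38 39 38 39 38 41 43 43 43 43 43]
220 [44 43 43 43 42 38 38 38 39 37 37 38 38 37 38 38 38 39 38 37 38 38 38 37
 38 38 38 37 38 38 40 43 42 43 43 42]
222 [43 42 43 43 43 41 39 38 38 39 38 37 39 38 38 38 38 37 38 37 37 38 38 38
 38 38 38 38 38 41 42 43 43 42 43 42]
224 [43 43 43 43 43 43 42 44 39 38 38 38 38 37 38 38 38 38 38 38 39 38 38 38
 39 39 40 40 42 43 45 55 61 58 44 56]
226 [ 43  42  43  42  42  43  43  43  43  42  42  41  39  39  38  39  38  38
  39  39  39  38  41  42  40  40  47  83 153 194 228 228 228 229 227 178]
228 [ 42  44  43  43  42  42  43  43  43  43  42  43  43  43  43  43  42  44
  43  43  43  43  43  42  43  43  60 154 230 230 232 234 234 232 230 228]
```

>>> servo_tool(
  rows=[
    [0,0,-8,13,-36.4,0,0.4],
    [0,0,-8,13,-36.4,0,0.4],
    [0,0,-8,13,-36.4,0,0.4],
    [0,0,-8,13,-36.4,0,0.4],
    [0,0,-8,13,-36.4,0,0.4],
    [0,0,-8,13,-36.4,0,0.4],
    [0,0,-8,13,-36.4,0,0.4],
    [0,0,0,0,0,0,0.4],
    [0,0,0,0,0,0,0.4],
  ],
  grip_force=60,
)

```text
clock: 59.32
eef_pos: [655.2, 62.5, 183.4]
eef_rot: [-3.141, -0.0, -0.031]
wrist_force: [-0.0, 0.6, -0.3]
finger_gap: 56.7
finger_force: 0.0
```

Run:
```python
from m import *
s=snap('side','s14.png');st=manip.read_state();print(st['eef_pos'],st['eef_rot'])
for f in ('s9.png','s14.png'):
    g=cv2.imread('pics/'+f,0);x0,y0,x1,y1=345,170,395,195
    c=max(cv2.findContours((g[y0:y1,x0:x1]<45).astype(np.uint8),0,2,offset=(x0,y0))[0],key=cv2.contourArea);print(cv2.boundingRect(c))
```

```text
[655.19526335  63.11222667 183.4791121 ] [-3.14144551e+00 -2.47562383e-04 -3.02459308e-02]
(355, 179, 27, 4)
(355, 179, 27, 4)
```

>>> servo_tool(
  rows=[
    [0,0,0,0.3,0,-30,0.4],
    [0,0,0,0,0,-25,0.4],
    [0,0,0,0,0,-15,0.4],
    [0,0,0,0,0,-8.5,0.4],
    [0,0,0,0,0,0,0.4],
    [0,0,0,0,0,0,1],
    [0,0,0,0,0,0,1],
    [0,0,0,0,0,0,1],
    [0,0,0,0,0,0,1],
    [0,0,0,0,0,0,1],
    [0,0,0,0,0,0,1],
    [0,0,0,0,0,0,1],
  ],
)

```text
clock: 60.88
eef_pos: [656.0, 62.7, 104.7]
eef_rot: [-3.142, -0.0, -0.032]
wrist_force: [-0.6, 1.0, 0.3]
finger_gap: 12.2
finger_force: 60.0
```

>>> servo_tool(
  rows=[
    [0,0,0,0,0,3,1],
    [0,0,0,0,0,7,1],
    [0,0,0,0,0,15,1],
    [0,0,0,0,0,20,1],
    [0,0,0,0,0,10,1],
    [0,0,0,-3,-11.7,0,1],
    [0,0,0,-6,-20,0,1],
    [0,0,1,-9,-30,0,1],
    [0,0,1,-9,-30,0,1],
    [0,0,1,-9,-30,0,1],
    [0,0,1,-9,-30,0,1],
    [0,0,1,-9,-30,0,1],
    [0,0,1,-9,-30,0,1],
    [0,0,1,-9,-30,0,1],
    [0,0,1,-9,-30,0,1],
    [0,0,1,-9,-30,0,1],
    [0,0,0.85,-9,-30,0,1],
    [0,0,0,-9,-30,0,1],
    [0,0,0,-9,-26,0,1],
    [0,0,0,0,0,0,1],
  ],
)

```text
clock: 63.38
eef_pos: [536.9, -327.4, 158.8]
eef_rot: [-3.141, 0.001, 0.137]
wrist_force: [-0.7, 0.3, -6.9]
finger_gap: 12.8
finger_force: 60.0
```

>>> servo_tool(
  rows=[
    [0,0,0,-7,-22,0,1],
    [0,0,0,0,-8,0,1],
    [0,0,0,0,0,0,1],
    [0,0,0,0,0,0,1],
  ],
)

```text
clock: 63.88
eef_pos: [532.1, -354.5, 159.5]
eef_rot: [-3.141, 0.0, 0.141]
wrist_force: [-1.0, 0.8, -6.5]
finger_gap: 12.3
finger_force: 60.0
```

>>> servo_tool(
  rows=[
    [0,0,0,-0.7,-0.5,-15,1],
    [0,0,0,0,0,-25,1],
    [0,0,0,0,0,-25,1],
    [0,0,0,0,0,-25,1],
    [0,0,0,0,0,-15,1],
    [0,0,0,0,0,-5,1],
    [0,0,0,0,0,-2,1],
    [0,0,0,0,0,0,1],
    [0,0,0,0,0,0,1],
  ],
)

```text
clock: 65.0
eef_pos: [531.5, -355.7, 48.3]
eef_rot: [3.141, -0.001, 0.14]
wrist_force: [-0.9, -0.5, -6.5]
finger_gap: 12.5
finger_force: 60.0
```

Run:
```python
from m import *
st=manip.read_state();print(st['eef_pos'],st['eef_rot'],st['wrist_force'])
s=snap('side','s15.png');g=cv2.cvtColor(s,cv2.COLOR_RGB2GRAY)
a=np.deg2rad(8.08);R=np.array([[np.cos(a),-np.sin(a)],[np.sin(a),np.cos(a)]])
e=st['eef_pos']
for c in((-87,-63),(87,-63)): print('bottom',proj('side',[*(R@c+e[:2]),3]),'top',proj('side',[*(R@c+e[:2]),38]))
for c in((-98,0),(98,0)): print('tape',proj('side',[*(R@c+[531.2,-355]),0]))
for v in (350,360): print(v,g[v,262:395].tolist())
```

```text
[ 531.48029194 -355.69794442   48.29697277] [ 3.14087270e+00 -7.29424281e-04  1.40160538e-01] [-0.87296979 -0.47801851 -6.48204808]
bottom [np.float64(283.820349215926), np.float64(384.72061986264146)] top [np.float64(282.7189696113427), np.float64(372.4874043995374)]
bottom [np.float64(380.38824222680205), np.float64(369.97499778647204)] top [np.float64(381.9416970507609), np.float64(357.76792021212884)]
tape [np.float64(275.20195208044964), np.float64(355.3160299672648)]
tape [np.float64(376.3282956630137), np.float64(340.960954326259)]
350 [44, 44, 44, 44, 43, 45, 44, 45, 64, 131, 183, 182, 182, 176, 135, 44, 44, 62, 110, 124, 128, 138, 138, 139, 139, 139, 139, 141, 151, 164, 162, 153, 151, 153, 162, 159, 159, 182, 186, 188, 187, 181, 180, 188, 204, 215, 216, 209, 199, 197, 197, 199, 198, 199, 199, 194, 165, 164, 164, 163, 165, 160, 118, 119, 123, 124, 124, 123, 124, 124, 123, 123, 124, 123, 124, 123, 123, 123, 124, 124, 123, 124, 124, 123, 123, 155, 234, 242, 242, 242, 242, 242, 242, 242, 242, 242, 241, 242, 241, 241, 241, 241, 241, 241, 241, 241, 241, 241, 241, 230, 105, 103, 105, 112, 172, 243, 246, 255, 255, 230, 76, 76, 76, 76, 76, 76, 76, 76, 76, 76, 76, 76, 76]
360 [44, 44, 43, 43, 44, 44, 44, 44, 45, 92, 182, 183, 183, 184, 173, 105, 43, 44, 70, 129, 124, 124, 122, 123, 123, 124, 124, 124, 126, 141, 163, 155, 149, 151, 153, 161, 166, 181, 197, 197, 197, 197, 197, 197, 197, 196, 197, 197, 197, 197, 197, 197, 196, 196, 195, 194, 190, 199, 198, 193, 184, 182, 183, 173, 59, 81, 123, 123, 123, 123, 123, 123, 120, 119, 122, 123, 123, 124, 123, 114, 116, 120, 121, 127, 126, 123, 124, 128, 131, 130, 129, 130, 132, 140, 142, 149, 148, 143, 138, 136, 137, 139, 139, 139, 139, 139, 139, 139, 139, 139, 139, 139, 138, 139, 139, 138, 139, 152, 232, 255, 255, 255, 254, 94, 76, 76, 76, 76, 76, 76, 76, 76, 75]
```

>>> servo_tool(
  rows=[
    [0,0,0,0,0,-1.5,1],
    [0,0,0,0,0,-1,1],
    [0,0,0,0,0,-0.8,1],
    [0,0,0,0,0,0,1],
    [0,0,0,0,0,0,1],
  ],
)

```text
clock: 65.68
eef_pos: [531.4, -355.7, 44.5]
eef_rot: [3.141, -0.0, 0.14]
wrist_force: [0.9, -0.8, -2.7]
finger_gap: 12.7
finger_force: 60.0
```

>>> servo_tool(
  rows=[
    [0,0,0,0,0,-0.5,1],
    [0,0,0,0,0,0,1],
    [0,0,0,0,0,0,0.4],
    [0,0,0,0,0,0,0.4],
    [0,0,0,0,0,0,0.4],
    [0,0,0,0,0,20,0.4],
    [0,0,0,0,0,40,0.4],
    [0,0,0,0,0,40,0.4],
    [0,0,0,0,0,40,0.4],
    [0,0,0,0,40,0,0.4],
    [0,0,0,0,40,0,0.4],
    [0,0,0,0,40,0,0.4],
    [0,0,0,0,40,0,0.4],
    [0,0,0,0,40,0,0.4],
    [0,0,0,0,40,0,0.4],
    [0,0,0,0,40,0,0.4],
    [0,0,0,0,40,0,0.4],
    [0,0,0,0,40,0,0.4],
    [0,0,0,0,40,0,0.4],
    [0,0,0,0,0,0,0.4],
  ],
)

```text
clock: 68.18
eef_pos: [531.3, 46.4, 185.2]
eef_rot: [3.142, -0.002, 0.143]
wrist_force: [-0.7, -0.4, -0.3]
finger_gap: 56.8
finger_force: 0.0
```

```bash
python3 chk.py
python3 - <<'E'
from m import *
st=manip.read_state();print(st['eef_pos'],st['wrist_force'])
t=cv2.imread('pics/t13.png');g=cv2.cvtColor(t,cv2.COLOR_BGR2GRAY)
m=np.zeros_like(g);m[160:242,438:508]=(g[160:242,438:508]>60)*255
cs,h=cv2.findContours(m,cv2.RETR_CCOMP,cv2.CHAIN_APPROX_NONE)
for i,c in enumerate(cs):
    if cv2.contourArea(c)>500:
        for z in ((0,) if h[0][i][3]<0 else (0,35)): print(h[0][i][3],z,cv2.minAreaRect(np.array([onz('top',*p[0],z)[:2] for p in c],np.float32)))
for v in (180,200,220): print(v,g[v,440:508].tolist())
for u in (465,480): print(u,g[160:242,u].tolist())
x0,y0,x1,y1=455,180,495,222
for c in cv2.findContours((g[y0:y1,x0:x1]<45).astype(np.uint8),0,cv2.CHAIN_APPROX_NONE,offset=(x0,y0))[0]:
    if cv2.contourArea(c)>30:print(cv2.boundingRect(c),cv2.minAreaRect(np.array([onz('top',*p[0],64)[:2] for p in c],np.float32)))
E
```

```text
[531.36469607  44.24318469 184.77556186]
[531.36469607  44.24318469 184.77556186] [ 0.13081793 -0.46282004 -0.73896014]
-1 0 ((531.10205078125, -355.9498596191406), (211.28460693359375, 163.1715087890625), 8.049247741699219)
180 [48, 76, 209, 235, 235, 163, 56, 58, 75, 80, 81, 160, 170, 146, 122, 200, 226, 213, 204, 210, 220, 223, 221, 209, 203, 205, 216, 195, 168, 152, 178, 139, 148, 167, 167, 168, 168, 167, 167, 168, 167, 167, 168, 167, 168, 168, 168, 168, 168, 124, 86, 83, 84, 147, 183, 149, 83, 54, 55, 55, 55, 54, 55, 55, 56, 55, 56, 56]
200 [50, 50, 50, 50, 50, 201, 235, 238, 195, 97, 51, 71, 81, 81, 101, 152, 141, 145, 165, 169, 169, 169, 169, 169, 169, 169, 169, 169, 169, 169, 169, 169, 124, 84, 82, 121, 138, 96, 46, 37, 48, 45, 38, 119, 147, 145, 143, 141, 123, 132, 143, 161, 138, 97, 83, 84, 81, 150, 171, 110, 55, 56, 57, 57, 56, 57, 57, 57]
220 [50, 50, 49, 50, 50, 50, 50, 50, 138, 227, 239, 229, 141, 51, 61, 74, 81, 76, 158, 146, 125, 121, 118, 121, 121, 186, 229, 236, 237, 237, 237, 233, 227, 220, 217, 218, 214, 148, 107, 152, 169, 157, 124, 121, 118, 214, 229, 206, 197, 
[... 553 characters left out ...]
7, 168, 168, 168, 168, 168, 167, 167, 167, 168, 168, 167, 167, 147, 96, 63, 36, 37, 39, 40, 42, 43, 46, 47, 46, 46, 47, 48, 51, 50, 47, 44, 40, 40, 38, 38, 37, 38, 39, 81, 143, 168, 169, 169, 168, 168, 167, 169, 168, 169, 163, 154, 154, 152, 147, 131, 138, 140, 94, 194, 238, 237, 204, 64, 51, 51, 51, 51, 51]
(477, 187, 7, 26) ((530.8037109375, -356.2442321777344), (71.80821990966797, 10.720827102661133), 7.673903942108154)Traceback (most recent call last):
  File "chk.py", line 3, in <module>
    print(weight(t,35))
          ~~~~~~^^^^^^
  File "m.py", line 5, in weight
    c=max(cv2.findContours(o,0,cv2.CHAIN_APPROX_NONE)[0],key=cv2.contourArea)
ValueError: max() iterable argument is empty
```

Run:
```python
from m import *
s=cv2.imread('pics/s13.png');hs=cv2.cvtColor(s,cv2.COLOR_BGR2HSV)
m=cv2.inRange(hs,(18,110,50),(34,255,255)); m[:190]=0
for c in cv2.findContours(m,0,2)[0]:
    if cv2.contourArea(c)>60: print(cv2.boundingRect(c))
print(onz('side',289.5,219.3,3)[:2])
print(weight(cv2.imread('pics/t4.png')[:,:,::-1].copy()))
```

```text
(279, 200, 19, 25)
(424, 194, 22, 41)
(237, 193, 28, 34)
[439.94064304  67.48879614]
(array([441.38023394,  64.51744401,  35.        ]), 8.996000289916992, (331.1138610839844, 231.40098571777344))
```

Weight is on its pad (same pixels as at the start), the tray is centred within about 1 mm, and the arm is clear.

```bash
python3 -c "
from cell import manip
print(manip.sign_off())"
```

```text
the job is handed in; nothing more can be done
None
```

The job is handed in: the check weight was tried on the pan and put back on its pad (and again after it was knocked aside), and all three modules stand in the tray, which settled on the balance and now sits within about 1 mm of the middle of the taped rectangle.

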